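# Unlock the blade arm of the paper trimmer

## Robot

A 6-joint arm with a two-finger parallel gripper is mounted at the origin on the work surface. World frame = base frame: x ahead of the robot, y to its left, z up, the work surface at z = 0. Lengths are in m, angles in rad, forces in N, time in s.
With the tool pointing down it reaches from about 0.325 to 0.75 m from the base axis. Payload 7.6 kg.
Tool frame: the origin (TCP) lies midway between the tips of the shut fingers; the grasp point (between the pads) lies 19 mm behind it; y points along the fingers, x is the direction in which the jaws open and shut, and the axes are right-handed (so a half turn about y gives the same grasp; the last joint's range is limited). The gripper opens to 85 mm and grips with 20 to 120 N. Pads are 22 mm wide; open, the fingers measure 114 mm over their backs; the gripper's body (76 mm by 85 mm) begins 54 mm behind the grasp point. The pads swing forward as they close: fully open they stand 13 mm farther back than shut.
Start: joints at [-1.247, 0.052, 1.401, -0, 1.689, -0.07], TCP at [0.201, -0.485, 0.209] pointing down, gripper open.
Joint ranges: [-2.9, 2.9], [-0.91, 2.17], [0.12, 2.37], [-1.06, 4.2], [0.26, 2.73], [-2.93, 2.93]. Speed limits (rad/s): [2.57, 2.57, 3.01, 3.14, 3.14, 3.14].

## Interface

Orientations are given as a unit quaternion [w, x, y, z].
In Python, from rig import env, optics gives the robot as it stands. The module is installed in compiled form; this text tells all that it offers.
- The arm moves only by the shell command python3 -m jog 'ROWS' [FORCE]. ROWS is JSON, a list of rows, each a list of 3 entries, a list of its own where there are three numbers: the closure in counts, from 0 (fully open) to 255 (shut), then the shift along the world's x, y, z in m, then the turn, a rotation vector about the world's x, y, z in degrees. In form: [[claw, [dx, dy, dz], [wx, wy, wz]], ...]. A call has 1 to 8 rows; each row is the pose to reach, as a shift and turn from the pose commanded when the call began; what a row does not reach only later rows make up. A row lasts 1/10 s, in which the tool goes at most 50 mm and 8.59 degrees, less where a joint would pass 70% of its speed; a pose out of reach is approached as far as the arm can. A call with a gripper value outside its range is refused whole. The fingers move at their own pace and stop on an object; FORCE is the grip in N (left out, the last holds). Time passes only in rows, so rows that repeat a pose let the fingers close. It gives the time, the measured TCP pose, the force and the opening at its end, in the units of the state.
- env.get_state(): the state, without advancing time (a new reading comes with each control period).
- optics.camera(name): name is "scene" or "top" or "wrist"; returns a dict with "image" (400x640x3 uint8, red, green, blue), "fx", "fy", "cx", "cy" (pixels), "k1" (the pictures are not rectified: a ray, as slopes to the right and down, at radius r is drawn at 1 + k1 r^2 times it, then the intrinsics apply), "origin" and "orientation" of the camera in the world. Camera axes: x right, y down, z forward; pixel columns grow to the right and rows downward; lengths in m; the calibration is good to about 2 mm. A picture is of the moment at which its call begins. There is no depth.
- env.hand_in(): hands the job in, once; it reports no verdict.
The state is a dict: "time": time; "qpos": joint angles; "joint_velocities": joint speeds; "joint_torque": joint torques, N m; "ee_pos": TCP position; "tcp_rot": TCP orientation; "contact_force": force on the tool from outside, world axes, zero at the start; "torque": the same for the moment, N m; "width": finger opening in m.
Only numpy, scipy, OpenCV 4.12 (cv2) and the standard library are available. Lean on these libraries where they do the work, as an engineer would, in place of code of your own. Each camera call takes 0.05 s, during which the arm holds its last target.

## Task

Unlock the blade arm of the paper trimmer: with one fingertip press the red spring catch of its side lock well down and keep it down, while the other fingertip slides the black-knobbed bolt back, away from the arm, as far as it goes. Then let the catch spring up again so that it holds the bolt open, and take the hand away. Leave the blade arm lying down and the tubs, jars, tape and tools around it undisturbed.

Things in the scene. Friction and masses are not known exactly. Their poses are not given: they have to be found in the camera images.
- trimmer: Lever paper trimmer, fixed. Grey bed 380 x 300 mm, 32 mm high; origin under its centre at table height. Its +x runs along the cut to the arm's pivot, its -y points to the side with the blue blade arm (y -153 to -171 mm, 54 mm high) and, outside it, the lock: a row along y at x = -90 mm of guide staple (y -189 to -203, 56 mm high), bolt knob, red catch plate. Bracket 52 mm wide, out to y = -340 mm.
- knob_top (a point): Centre of the top of the bolt's black upright knob: 16 mm diameter, top 92 mm above the table, its side free to push above 58 mm. Locked it stands at x = -90, y = -218 mm in trimmer axes; it slides 25 mm towards the trimmer's -y (towards the red plate) to unlock. Between knob and arm there is room for a finger: nothing there is higher than 56 mm.
- bolt (a joint): Travel of the bolt in m: 0 shot over the arm (locked; may start up to 0.001), 0.025 fully drawn (end stop). Pushing it takes about 3 N; it stays where it is left. With the catch up it moves only 2 mm. The catch can rise at both ends of the travel (below 2 mm, above 23 mm); in between its nose would scrape under the bolt.
- catch_top (a point): Centre of the flat, level top of the red catch plate: 64 mm along the trimmer's y (y -256 to -320 mm), 34 mm along its x; 72 mm above the table when up, nothing beside it higher than 58 mm but the knob, which stays 5 mm clear of the plate even when fully drawn. A finger may slide along it while pressing. The point moves down with the plate.
- catch (a joint): How far the catch plate is pressed down, in m: 0 up, 0.007 fully down (stop). Spring: starts to move at 3 N, 8 N fully down; springs up when let go. It frees the bolt from about 0.003 on; hold it 0.0035 or deeper while the bolt moves.
- blade_by_lock (a point): Point on the top of the blue blade arm right beside the lock (trimmer axes x = -90, y = -162 mm), 54 mm above the table while the arm is down. The arm is hinged at the trimmer's far end; its black handle sticks out in front, towards the trimmer's -x, 35 mm thick, 63 mm high. It must stay down.
- masking_tape: Roll of masking tape lying flat, 100 mm diameter, 25 mm tall, cream, loose, near the lock (pivot side); origin under its centre.
- black_tub: Lidded ink tub, black, 108 mm diameter, 95 mm tall, loose; origin under its centre.
- lime_tub: Lidded ink tub, lime green, 108 mm diameter, 95 mm tall, loose; origin under its centre.
- paper_cup: Black cup, 78 mm diameter, 93 mm tall, loose; origin under its centre.
- brush_jar: Glass jar, 72 mm diameter, 100 mm tall, with brushes standing in it to 225 mm, loose; origin under its centre.
- glue_jar: White jar with blue lid, 64 mm diameter, 76 mm tall, loose, near the lock (handle side); origin under its centre.
- squeegee: Wooden squeegee 98 x 200 x 22 mm lying on the trimmer's bed, loose; origin under its wooden handle's centre.

How it is judged:
On the way, in this order (a step that is already met when the one before it is completed fails the run):
1. the catch is pressed down (3.5 mm or more) with the bolt still locked (value of joint catch above 0.0035 m and value of joint bolt below 0.003 m), for 0.1 s.
2. the bolt is fully drawn (over 23.5 mm) with the catch still held down (value of joint catch above 0.0035 m and value of joint bolt above 0.0235 m), for 0.1 s.
At the end, for the whole second after the job is handed in: The bolt is drawn back more than 23.5 of its 25 mm, the catch has sprung up again (within 1 mm) and holds it there, the blade arm lies down (its top beside the lock within 6 mm of where it lay) (value of joint bolt above 0.0235 m and value of joint catch below 0.001 m and height (world z) of blade_by_lock below 0.06 m); the robot touches nothing.
It fails at once if the catch is let up while the bolt is on its way (4 to 21.5 mm) (value of joint bolt between 0.004 and 0.0215 m and value of joint catch below 0.0033 m).
It fails at once if the blade arm is raised (12 mm beside the lock) (height (world z) of blade_by_lock above 0.066 m).
It fails at once if a tub, jar, cup, the tape or the squeegee is shoved more than 20 mm or lifted (distance of any of masking_tape, black_tub, lime_tub, paper_cup, brush_jar, glue_jar, squeegee from where it was at the start of the episode above 0.02 m).
It fails at once if a tub, jar, cup, the tape or the squeegee is tipped (angle between any of masking_tape, black_tub, lime_tub, paper_cup, brush_jar, glue_jar, squeegee's own z axis and vertical above 0.25 rad).
It also fails if it takes over 45 s, if anything falls off the work surface, if the arm or the gripper's body presses on something with over 40 N, if the wrist force passes 120 N, or if a joint passes its speed limit or range.

## Working session

There is one attempt and no reset: what is moved stays moved. The work goes in short steps, Python scripts to look and compute and a shell command to move; the robot and the scene stay as the last step left them, time stands still between calls to the robot, and variables do not carry over. Pictures are saved under pics/ and viewed, and the job is handed in when it is done.

```bash
mkdir -p pics; cat > h.py <<'E'
import numpy as np,cv2
from scipy.spatial.transform import Rotation as R
from rig import env,optics
def rot(q): return R.from_quat([q[1],q[2],q[3],q[0]])
def ray(c,u,v):
    xd=np.array([(u-c["cx"])/c["fx"],(v-c["cy"])/c["fy"]]);x=xd.copy()
    for _ in range(30): x=xd/(1+c["k1"]*(x@x))
    return np.array(c["origin"]),rot(c["orientation"]).apply([x[0],x[1],1])
def at(c,u,v,z):
    o,d=ray(c,u,v); return o+d*(z-o[2])/d[2]
def proj(c,p):
    q=rot(c["orientation"]).inv().apply(np.array(p)-c["origin"]);s=q[:2]/q[2];s=s*(1+c["k1"]*(s@s))
    return np.array([c["fx"]*s[0]+c["cx"],c["fy"]*s[1]+c["cy"]])
E
python3 - <<'E'
from h import *
import pickle
for n in ["scene","top","wrist"]:
    c=optics.camera(n); pickle.dump(c,open(n+".pkl","wb"))
    cv2.imwrite(f"pics/{n}0.png",c["image"][:,:,::-1]); print(n,c["fx"],c["k1"],c["origin"],c["orientation"])
s=env.get_state();print(s)
E
```

```text
scene 474.0995915702099 0.04910481381605748 [1.08685554 0.65752722 1.02732544] [-0.11129631  0.25475584  0.89456964 -0.34993963]
top 430.9044947014507 -0.08221785573037409 [ 0.51656687 -0.06506206  1.5552244 ] [-0.01180258  0.71507365 -0.69879546  0.01467239]
wrist 340.44635921536866 -0.05060193514234198 [ 0.26695041 -0.45797644  0.37362693] [ 0.11907736  0.82332695 -0.54911524 -0.08016091]
{'time': 0.15, 'qpos': array([-1.24730505e+00,  5.26903875e-02,  1.40150573e+00, -1.36458294e-05,
        1.68859528e+00, -7.03168089e-02]), 'joint_velocities': array([ 9.98992756e-04, -4.33464738e-03, -1.83199682e-03,  6.91866698e-04,
        1.62416294e-03, -3.35342008e-05]), 'joint_torque': array([ 2.82657136e-03, -3.81953180e+01, -3.60424483e+01,  1.22657761e-04,
        4.66720958e-03, -1.19289035e-05]), 'ee_pos': array([ 0.2013737 , -0.48456482,  0.20825962]), 'tcp_rot': array([ 0.58841079, -0.58789946,  0.39285986, -0.39218375]), 'contact_force': array([-0.12047269, -1.06878135, -0.01607201]), 'torque': array([ 0.00771361, -0.02543514, -0.04298013]), 'width': 0.08515095463082926}
```

View pics/scene0.png

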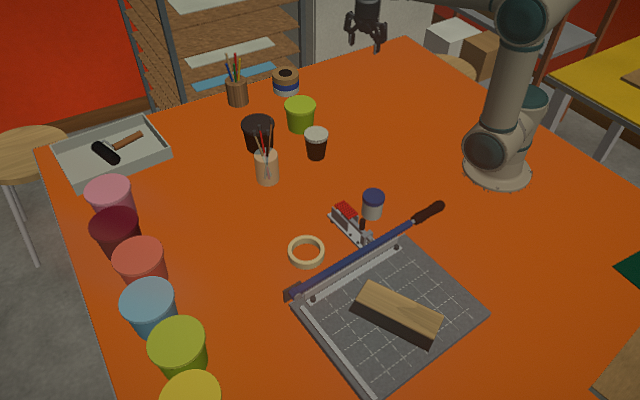

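View pics/top0.png

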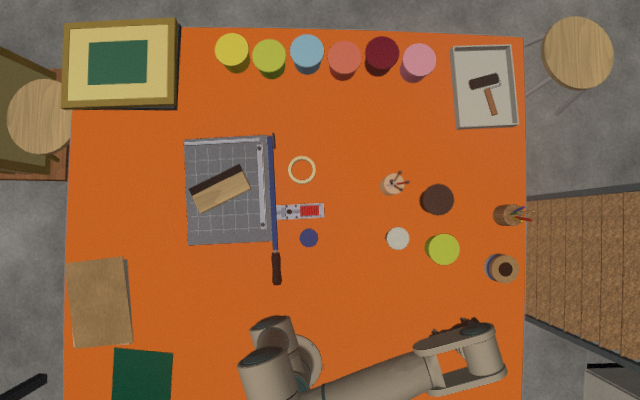

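View pics/wrist0.png

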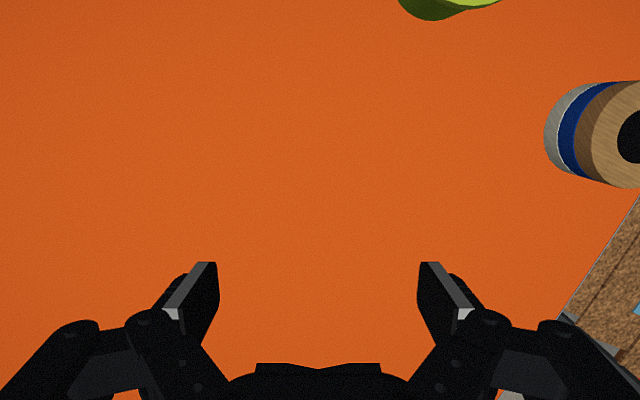

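The top view shows the trimmer on the left. Its lock extends to the right: knob near (289,211), red plate near (311,211). I'll enlarge it.

```bash
python3 - <<'E'
import cv2
a=cv2.imread("pics/top0.png")[140:260,170:340]; cv2.imwrite("pics/topc.png",cv2.resize(a,None,fx=4.7,fy=4.7,interpolation=2))
a=cv2.imread("pics/scene0.png")[170:310,270:450]; cv2.imwrite("pics/scenec.png",cv2.resize(a,None,fx=4,fy=4,interpolation=2))
E
```

```text
(no output)
```

View pics/topc.png

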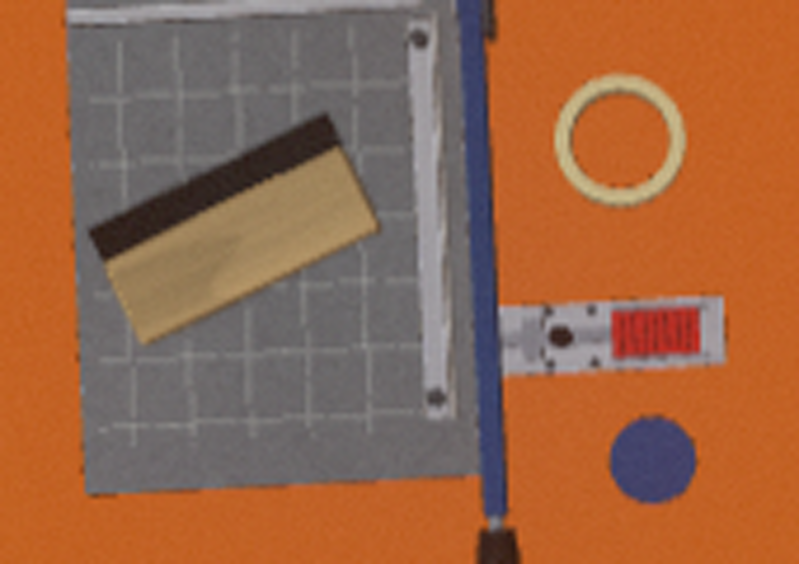

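View pics/scenec.png

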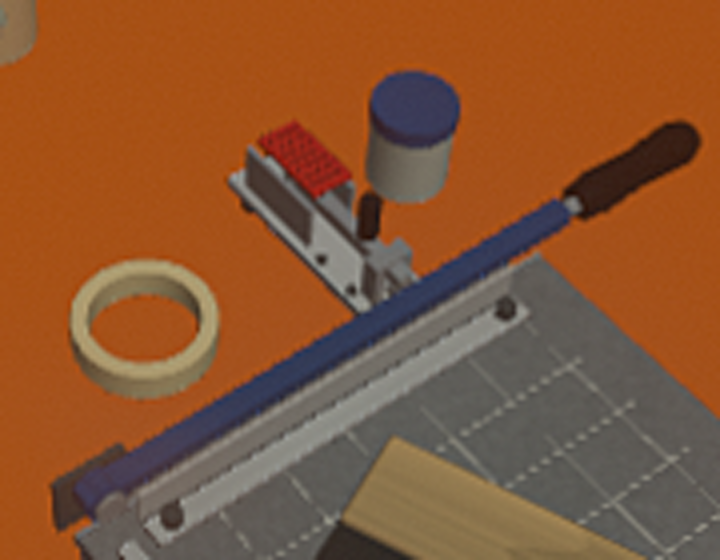

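```bash
python3 - <<'E'
from h import *
import pickle
c=pickle.load(open("top.pkl","rb"));s=pickle.load(open("scene.pkl","rb"))
T=lambda u,v,z:at(c,170+(u+.5)/4.7-.5,140+(v+.5)/4.7-.5,z)
S=lambda u,v,z:at(s,270+(u+.5)/4-.5,170+(v+.5)/4-.5,z)
k=T(561,336,.092);ks=S(370,199,.092)
print("knob",k,ks)
P=[T(*p,.072) for p in [(612,312),(699,307),(701,353),(613,359)]]
Q=[S(*p,.072) for p in [(259,139),(297,122),(354,180),(318,195)]]
print("plate",np.mean(P,0),np.mean(Q,0));print(np.array(P));print(np.array(Q))
print("lidglue",T(653,459,.076),S(414,107,.076),"tape",T(620,140,.0125))
d=np.mean(P,0)-k;print(np.degrees(np.arctan2(d[1],d[0])),np.linalg.norm(d[:2]))
b=[T(458,0,.054),T(483,515,.054)];d=b[0]-b[1];print("armleft edge",np.degrees(np.arctan2(d[1],d[0])))
b=[T(500,376,.01),T(725,362,.01)];d=b[1]-b[0];print("bracket",np.degrees(np.arctan2(d[1],d[0])))
b=[T(87,493,.032),T(480,474,.032)];d=b[1]-b[0];print("bed",np.degrees(np.arctan2(d[1],d[0])),T(87,493,.032))
E
```

```text
knob [0.54467931 0.01912711 0.092     ] [0.54702732 0.01881909 0.092     ]
plate [ 0.54906381 -0.04941912  0.072     ] [ 0.55131284 -0.04766059  0.072     ]
[[ 0.56351074 -0.01664694  0.072     ]
 [ 0.56864827 -0.08029396  0.072     ]
 [ 0.53498625 -0.08252354  0.072     ]
 [ 0.52911    -0.01821205  0.072     ]]
[[ 0.569293   -0.08007545  0.072     ]
 [ 0.53767095 -0.08002202  0.072     ]
 [ 0.53483511 -0.01456766  0.072     ]
 [ 0.56345232 -0.01597725  0.072     ]]
lidglue [ 0.45686721 -0.04924271  0.076     ] [ 0.46147597 -0.04656472  0.076     ] tape [ 0.69712705 -0.01759485  0.0125    ]
-86.34010831014703 0.06868631565803801
armleft edge 4.342565545843965
bracket -85.11396701285558
bed -85.77987957979879 [0.41886129 0.37801421 0.032     ]
```

```bash
python3 - <<'E'
from h import *
s=env.get_state();r=rot(s["tcp_rot"]);M=r.as_matrix();print(M.round(3))
a=np.degrees(np.arctan2(M[1,0],M[0,0]));print("x az",a, "turn to -85.8:",-85.8-a,"to 94.2:",94.2-a)
print("shift",np.array([.5469,.0002,.2])-s["ee_pos"])
E
```

```text
[[ 0.384 -0.     0.923]
 [-0.923  0.001  0.384]
 [-0.001 -1.     0.   ]]
x az -67.43654766760719 turn to -85.8: -18.36345233239281 to 94.2: 161.6365476676072
shift [ 0.3455263   0.48476482 -0.00825962]
```

```bash
python3 -m jog '[[50,[0.02,0.03,0.03],[0,0,-3]],[50,[0.05,0.065,0.05],[0,0,-6]],[50,[0.075,0.105,0.05],[0,0,-9]],[50,[0.10,0.145,0.05],[0,0,-12]],[50,[0.13,0.185,0.05],[0,0,-15]],[50,[0.16,0.225,0.05],[0,0,-18.4]],[50,[0.19,0.265,0.05],[0,0,-18.4]],[50,[0.22,0.305,0.05],[0,0,-18.4]]]' 40
python3 -m jog '[[50,[0.025,0.035,0],[0,0,0]],[50,[0.05,0.07,0],[0,0,0]],[50,[0.075,0.105,-0.01],[0,0,0]],[50,[0.10,0.14,-0.03],[0,0,0]],[50,[0.126,0.18,-0.05],[0,0,0]],[50,[0.126,0.18,-0.07],[0,0,0]],[50,[0.126,0.18,-0.07],[0,0,0]]]'
python3 - <<'E'
from h import *
s=env.get_state();r=rot(s["tcp_rot"]);M=r.as_matrix()
print(s["ee_pos"],s["width"],np.degrees(np.arctan2(M[1,0],M[0,0])),M[:,1],s["contact_force"])
import pickle
for n in ["scene","wrist","top"]:
    c=optics.camera(n); pickle.dump(c,open(n+"1.pkl","wb"))
    cv2.imwrite(f"pics/{n}1.png",c["image"][:,:,::-1])
E
```

```text
time: 0.95
ee_pos: [0.4222, -0.1779, 0.2589]
tcp_rot: [-0.518, 0.518, -0.481, 0.482]
contact_force: [0.7, -0.8, -0.9]
width: 0.0683
time: 1.65
ee_pos: [0.5461, 0.0014, 0.1849]
tcp_rot: [-0.517, 0.52, -0.483, 0.479]
contact_force: [-0.5, -1.2, -0.7]
width: 0.0688
[0.54610428 0.00136429 0.1848726 ] 0.06880289111167172 -85.71568475166085 [-7.34623827e-03  2.77702292e-04 -9.99972977e-01] [-0.46885941 -1.17404955 -0.74594881]
```

View pics/wrist1.png

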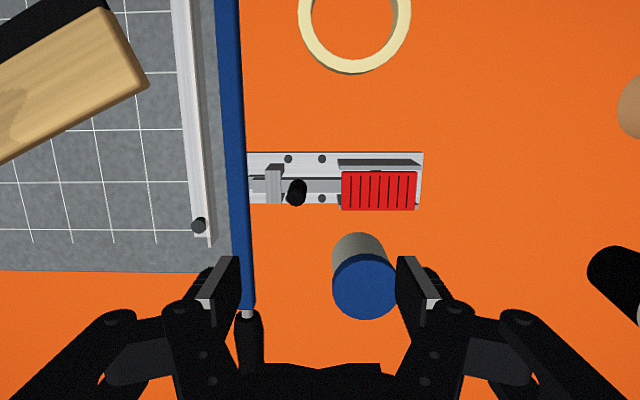

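View pics/scene1.png

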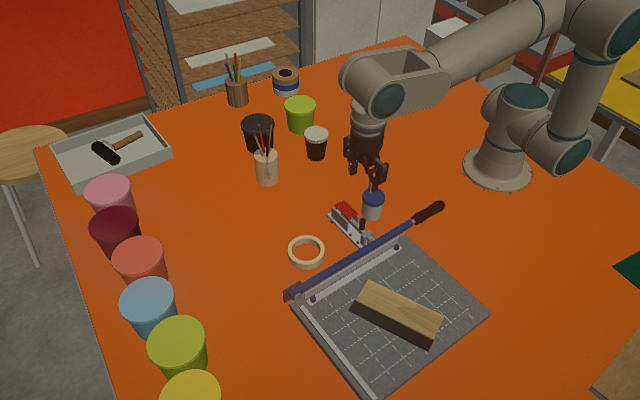

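```bash
python3 - <<'E'
import cv2
a=cv2.imread("pics/wrist1.png")[130:330,190:440]; cv2.imwrite("pics/wc1.png",cv2.resize(a,None,fx=3,fy=3,interpolation=2))
E
```

```text
(no output)
```

View pics/wc1.png

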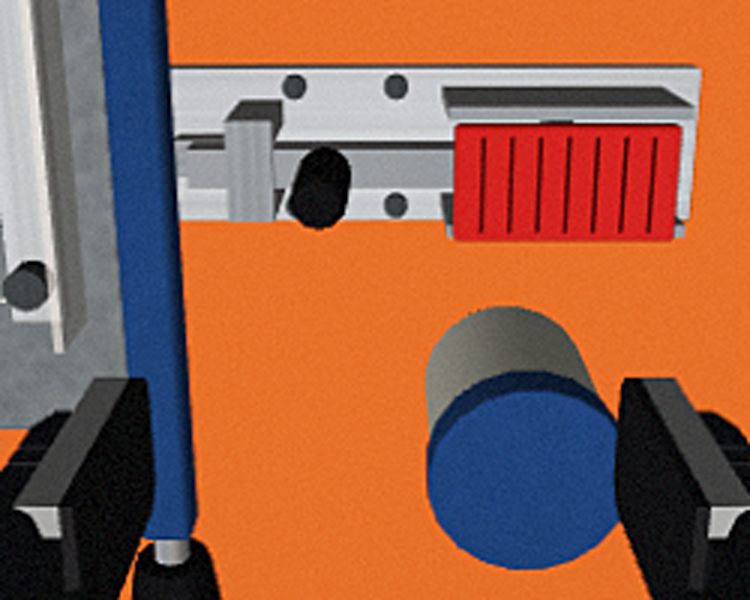

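```bash
python3 - <<'E'
from h import *
import pickle
c=pickle.load(open("wrist1.pkl","rb"));print(c["origin"])
W=lambda u,v,z:at(c,190+(u+.5)/3-.5,130+(v+.5)/3-.5,z)
print("knob",W(319,199,.092), "dia",W(349,199,.092)-W(289,199,.092))
P=np.array([W(*p,.072) for p in [(455,125),(683,125),(682,241),(455,241)]]);print(P,P.mean(0))
s=env.get_state();M=rot(s["tcp_rot"]).as_matrix();t=s["ee_pos"]
for w in(-.0344,.0344):
  p=t+M[:,0]*w-M[:,1]*.006; print(p,proj(c,p))
o=pickle.load(open("scene1.pkl","rb"))
E
```

```text
[0.6181269  0.00476192 0.35248819]
knob [0.54567581 0.01670175 0.092     ] dia [ 0.00116911 -0.01583002  0.        ]
[[ 0.56427347 -0.01900412  0.072     ]
 [ 0.56910665 -0.08272893  0.072     ]
 [ 0.53531055 -0.08778855  0.072     ]
 [ 0.53047457 -0.02217576  0.072     ]] [ 0.54979131 -0.05292434  0.072     ]
[0.54512714 0.03379437 0.1961679 ] [249.20081671 249.61020389]
[ 0.55005545 -0.03482888  0.19619711] [386.52867798 249.91236215]
```

```bash
python3 - <<'E'
from h import *
import pickle
c=pickle.load(open("wrist1.pkl","rb"))
W=lambda u,v,z:at(c,190+(u+.5)/3-.5,130+(v+.5)/3-.5,z)
s=env.get_state();print(s["ee_pos"])
for z in np.arange(.18,.24,.01):
  a,b=W(147,379,z),W(623,379,z);a2,b2=W(95,379,z),W(674,379,z);print(z.round(3),np.linalg.norm(a-b).round(4),np.linalg.norm(a2-b2).round(4),(a+b)/2)
E
```

```text
[ 5.47599665e-01 -5.19208383e-04  1.90182514e-01]
0.18 0.0883 0.1076 [ 0.53649982 -0.00141844  0.18      ]
0.19 0.0832 0.1013 [ 0.54123215 -0.00106014  0.19      ]
0.2 0.0781 0.0951 [ 0.54596448 -0.00070183  0.2       ]
0.21 0.073 0.0889 [ 5.50696808e-01 -3.43522897e-04  2.10000000e-01]
0.22 0.0678 0.0826 [5.55429136e-01 1.47838019e-05 2.20000000e-01]
0.23 0.0627 0.0764 [5.60161465e-01 3.73090501e-04 2.30000000e-01]
```

Hand is centred over the lock, jaws along the lock axis. Descending to just above it and rechecking.

```bash
python3 -m jog '[[50,[0,0,-0.03],[0,0,0]],[50,[0,0,-0.06],[0,0,0]],[50,[0,0,-0.085],[0,0,0]],[50,[0,0,-0.085],[0,0,0]],[50,[0,0,-0.085],[0,0,0]],[50,[0,0,-0.085],[0,0,0]]]'
python3 - <<'E'
from h import *
import pickle
for n in ["wrist","scene","top"]:
    c=optics.camera(n); pickle.dump(c,open(n+"2.pkl","wb"));a=c["image"][:,:,::-1]
    cv2.imwrite(f"pics/{n}2.png",a)
    if n=="scene": cv2.imwrite("pics/sc2.png",cv2.resize(a[150:270,300:440],None,fx=5,fy=5,interpolation=2))
s=env.get_state();print(s["ee_pos"],s["contact_force"])
E
```

```text
time: 2.4
ee_pos: [0.5488, -0.0003, 0.1068]
tcp_rot: [0.519, -0.517, 0.48, -0.483]
contact_force: [0.0, 0.2, 0.3]
width: 0.0685
[5.48285182e-01 7.49096421e-06 1.05670646e-01] [ 0.38899359 -0.29101315  0.07337356]
```

View pics/wrist2.png

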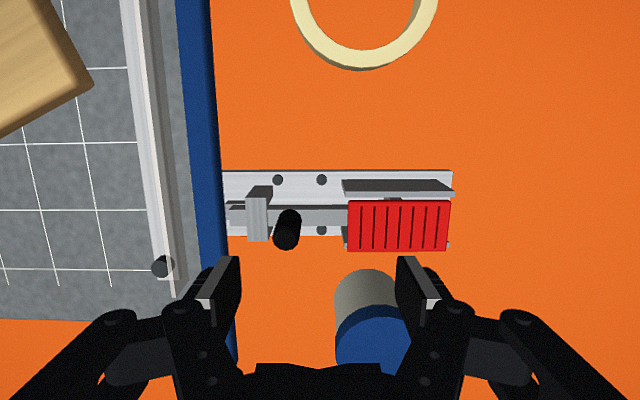

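View pics/sc2.png

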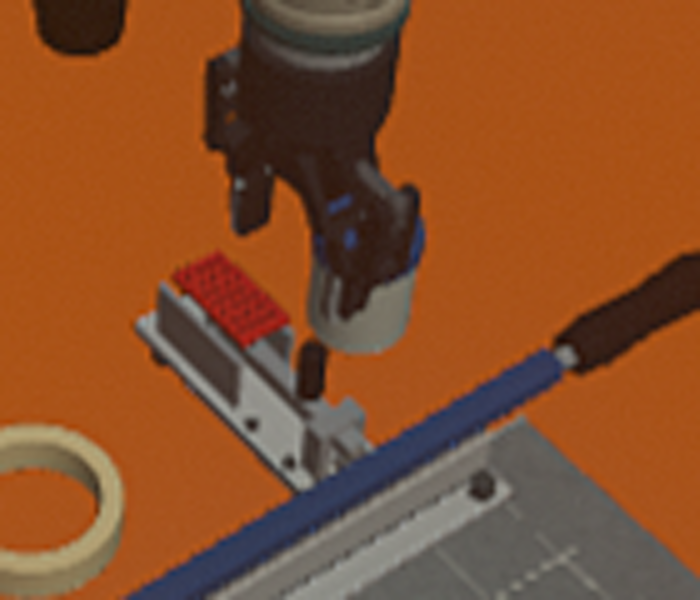

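```bash
python3 - <<'E'
from h import *
import pickle
c=pickle.load(open("scene2.pkl","rb"))
s=env.get_state();M=rot(s["tcp_rot"]).as_matrix();t=s["ee_pos"];print(t)
C=lambda p:((proj(c,p)+.5-[300,150])*5-.5).round()
for dz in (0,.005,.01,.015,.02,.03):
  print(dz,[C(t+M[:,0]*w+[0,0,dz]) for w in(-.042,-.034,.034,.042)])
w=pickle.load(open("wrist2.pkl","rb"))
print("knob z.092",at(w,287,240,.092));
P=np.array([at(w,*p,.072) for p in [(348,200),(450,201),(446,251),(348,250)]]);print(P,P.mean(0))
E
```

```text
[5.48285182e-01 7.49096421e-06 1.05670646e-01]
0 [array([343., 359.]), array([333., 349.]), array([252., 271.]), array([243., 263.])]
0.005 [array([344., 352.]), array([334., 343.]), array([253., 265.]), array([243., 256.])]
0.01 [array([345., 346.]), array([335., 336.]), array([253., 259.]), array([244., 250.])]
0.015 [array([346., 339.]), array([336., 330.]), array([254., 252.]), array([244., 243.])]
0.02 [array([347., 333.]), array([337., 323.]), array([254., 246.]), array([245., 237.])]
0.03 [array([348., 320.]), array([338., 310.]), array([255., 232.]), array([246., 223.])]
knob z.092 [0.54403359 0.01594563 0.092     ]
[[ 0.56470497 -0.01870615  0.072     ]
 [ 0.56863662 -0.08165947  0.072     ]
 [ 0.53531658 -0.08521653  0.072     ]
 [ 0.53167364 -0.02194937  0.072     ]] [ 0.55008295 -0.05188288  0.072     ]
```

```bash
python3 -m jog '[[62,[0,0,-0.01],[0,0,0]],[62,[0,0,-0.025],[0,0,0]],[62,[0,0,-0.035],[0,0,0]],[62,[0,0,-0.035],[0,0,0]],[62,[0,0,-0.035],[0,0,0]]]'
python3 - <<'E'
from h import *
import pickle
for n in ["wrist","scene"]:
    c=optics.camera(n); pickle.dump(c,open(n+"3.pkl","wb"));a=c["image"][:,:,::-1]
    cv2.imwrite(f"pics/{n}3.png",a)
    if n=="scene": cv2.imwrite("pics/sc3.png",cv2.resize(a[150:270,300:440],None,fx=5,fy=5,interpolation=2))
    else: cv2.imwrite("pics/wc3.png",cv2.resize(a[180:320,180:440],None,fx=3,fy=3,interpolation=2))
s=env.get_state();print(s["ee_pos"],s["contact_force"],s["width"])
E
```

```text
time: 3.05
ee_pos: [0.5472, 0.0002, 0.0683]
tcp_rot: [-0.518, 0.518, -0.482, 0.481]
contact_force: [0.9, 0.3, 0.1]
width: 0.0647
[5.47766836e-01 1.71457850e-04 6.93547808e-02] [0.84661437 0.40569563 0.25186832] 0.06431917269341501
```

View pics/wc3.png

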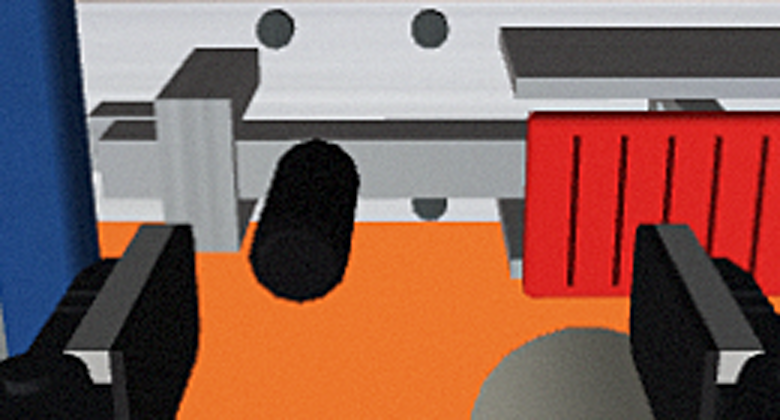

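View pics/sc3.png

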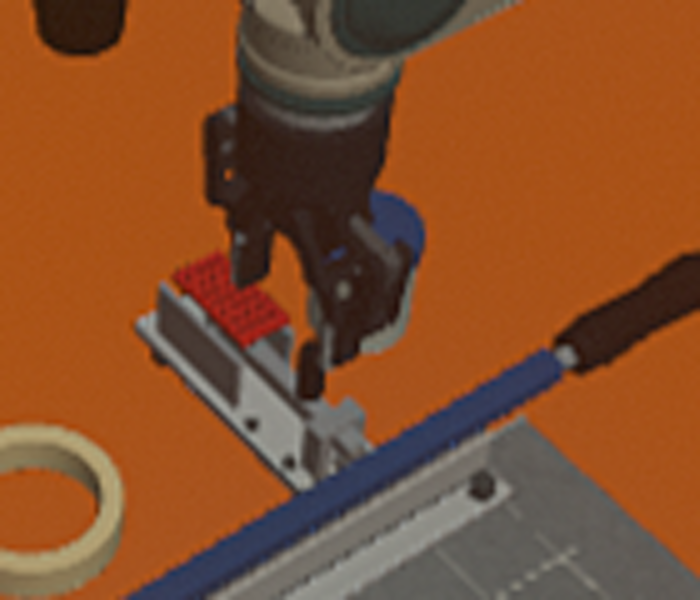

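```bash
for i in 1; do python3 -m jog '[[62,[0,0,-0.005],[0,0,0]],[62,[0,0,-0.010],[0,0,0]],[62,[0,0,-0.010],[0,0,0]],[62,[0,0,-0.010],[0,0,0]]]'; done
python3 -m jog '[[62,[0,0,-0.003],[0,0,0]],[62,[0,0,-0.003],[0,0,0]],[62,[0,0,-0.003],[0,0,0]]]'
python3 -c "
from rig import env
s=env.get_state();print(s['ee_pos'],s['contact_force'])"
```

```text
time: 3.55
ee_pos: [0.5473, 0.0002, 0.0587]
tcp_rot: [-0.518, 0.518, -0.482, 0.481]
contact_force: [-0.1, -0.5, 0.7]
width: 0.0646
time: 3.85
ee_pos: [0.5474, 0.0002, 0.0559]
tcp_rot: [-0.518, 0.518, -0.482, 0.482]
contact_force: [0.4, -0.0, 0.2]
width: 0.0644
[5.47427205e-01 1.64385273e-04 5.58720330e-02] [ 0.42404207 -0.03069583  0.22527392]
```

```bash
python3 -m jog '[[62,[0,0,-0.003],[0,0,0]],[62,[0,0,-0.003],[0,0,0]]]'|egrep 'ee|for'
python3 -m jog '[[62,[0,0,-0.002],[0,0,0]],[62,[0,0,-0.002],[0,0,0]],[62,[0,0,-0.002],[0,0,0]]]'|egrep 'ee|for'
python3 - <<'E'
from h import *
import pickle
for n in ["wrist","scene"]:
    c=optics.camera(n); pickle.dump(c,open(n+"4.pkl","wb"));a=c["image"][:,:,::-1]
    if n=="scene": cv2.imwrite("pics/sc4.png",cv2.resize(a[170:270,320:420],None,fx=6,fy=6,interpolation=2))
    else: cv2.imwrite("pics/wc4.png",cv2.resize(a[180:320,180:440],None,fx=3,fy=3,interpolation=2))
E
```

```text
ee_pos: [0.5473, 0.0002, 0.0525]
contact_force: [-0.0, -0.3, -0.1]
ee_pos: [0.5475, 0.0002, 0.0509]
contact_force: [0.3, 0.3, -0.2]
```

View pics/wc4.png

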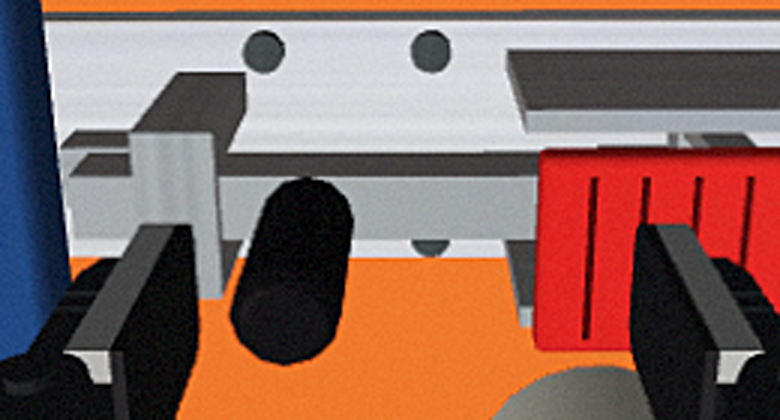

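View pics/sc4.png

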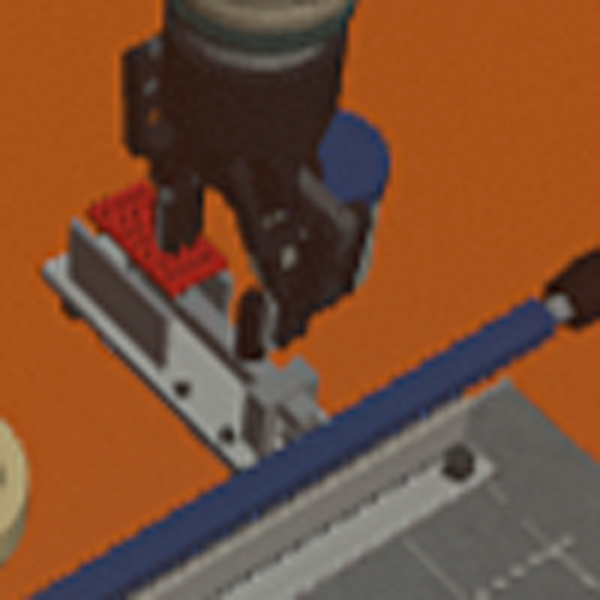

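```bash
python3 -m jog '[[62,[0,0,-0.002],[0,0,0]],[62,[0,0,-0.002],[0,0,0]],[62,[0,0,-0.002],[0,0,0]]]'|egrep 'ee|for'
python3 -m jog '[[62,[0,0,-0.002],[0,0,0]],[62,[0,0,-0.002],[0,0,0]],[62,[0,0,-0.002],[0,0,0]]]'|egrep 'ee|for'
```

```text
ee_pos: [0.5474, 0.0002, 0.0488]
contact_force: [-1.0, 0.3, 0.2]
ee_pos: [0.5474, 0.0002, 0.0468]
contact_force: [0.1, -0.3, -0.8]
```

```bash
python3 -m jog '[[62,[0,0,-0.002],[0,0,0]],[62,[0,0,-0.002],[0,0,0]],[62,[0,0,-0.002],[0,0,0]]]'|egrep 'ee|for'
```

```text
ee_pos: [0.5474, 0.0002, 0.0448]
contact_force: [-1.1, -0.3, -0.2]
```

```bash
python3 -m jog '[[62,[0,0,-0.002],[0,0,0]],[62,[0,0,-0.002],[0,0,0]],[62,[0,0,-0.002],[0,0,0]]]'|egrep 'ee|for'
python3 - <<'E'
from h import *
import pickle
for n in ["wrist","scene"]:
    c=optics.camera(n); pickle.dump(c,open(n+"5.pkl","wb"));a=c["image"][:,:,::-1]
    if n=="scene": cv2.imwrite("pics/sc5.png",cv2.resize(a[170:270,320:420],None,fx=6,fy=6,interpolation=2))
    else: cv2.imwrite("pics/wc5.png",cv2.resize(a[180:320,180:440],None,fx=3,fy=3,interpolation=2))
s=env.get_state();print(s["contact_force"],s["torque"])
E
```

```text
ee_pos: [0.5477, 0.0001, 0.0433]
contact_force: [0.1, 0.0, 3.3]
[ 0.51656439 -0.46578228  3.14841937] [-0.05135359 -0.10481273 -0.00215616]
```

View pics/wc5.png

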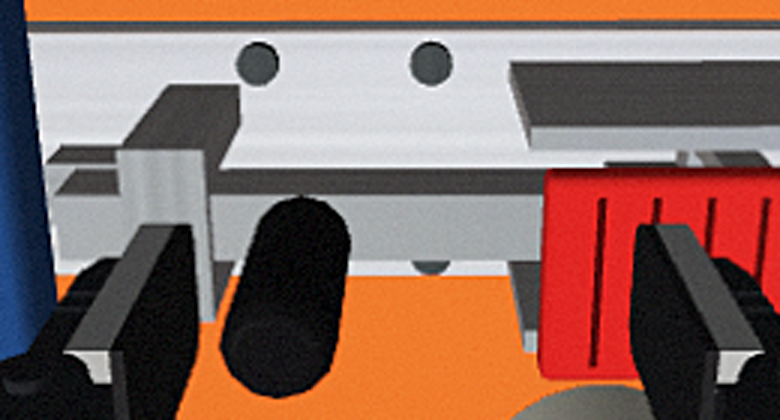

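View pics/sc5.png

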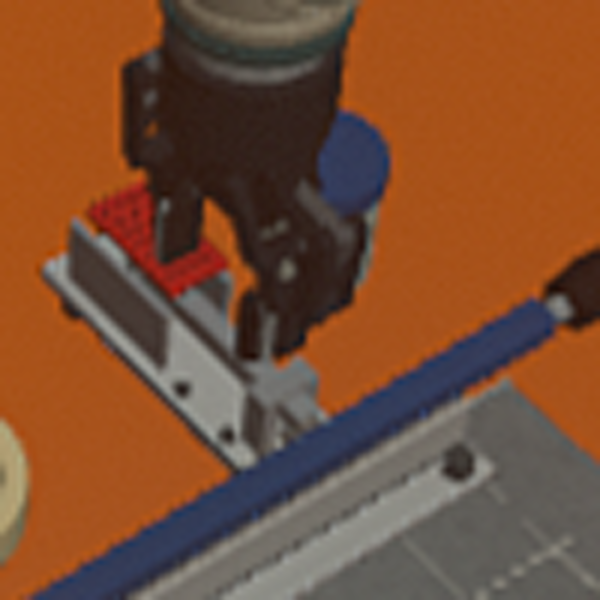

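```bash
python3 -m jog '[[62,[0,0,-0.002],[0,0,0]],[62,[0,0,-0.004],[0,0,0]],[62,[0,0,-0.004],[0,0,0]],[62,[0,0,-0.004],[0,0,0]]]'|egrep 'ee|for'
python3 -c "
from rig import env
s=env.get_state();print(s['ee_pos'],s['contact_force'],s['torque'])"
```

```text
ee_pos: [0.5477, 0.0001, 0.0393]
contact_force: [-0.9, 0.2, 6.0]
[5.47737260e-01 1.36132688e-04 3.92577466e-02] [-0.93455143  0.24823515  6.00926999] [-0.20823388  0.19083773 -0.03109851]
```

```bash
python3 -m jog '[[62,[0,0,-0.002],[0,0,0]],[62,[0,0,-0.002],[0,0,0]],[62,[0,0,-0.002],[0,0,0]]]'|egrep 'ee|for'
python3 -m jog '[[62,[0,0,-0.001],[0,0,0]],[62,[0,0,-0.001],[0,0,0]],[62,[0,0,-0.001],[0,0,0]]]'|egrep 'ee|for'
python3 - <<'E'
from h import *
import pickle
for n in ["wrist","scene"]:
    c=optics.camera(n); pickle.dump(c,open(n+"6.pkl","wb"));a=c["image"][:,:,::-1]
    if n=="scene": cv2.imwrite("pics/sc6.png",cv2.resize(a[170:270,320:420],None,fx=6,fy=6,interpolation=2))
    else: cv2.imwrite("pics/wc6.png",cv2.resize(a[180:320,180:440],None,fx=3,fy=3,interpolation=2))
E
```

```text
ee_pos: [0.5478, 0.0002, 0.0374]
contact_force: [-1.0, -0.1, 6.7]
ee_pos: [0.5478, 0.0001, 0.0366]
contact_force: [-1.1, 0.3, 7.4]
```

View pics/wc6.png

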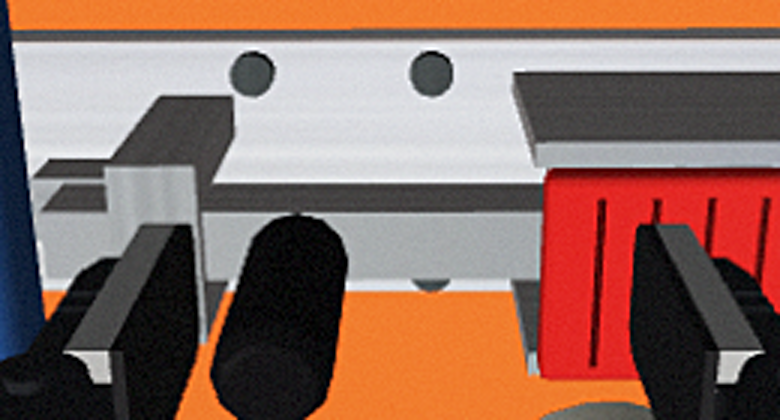

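View pics/sc6.png

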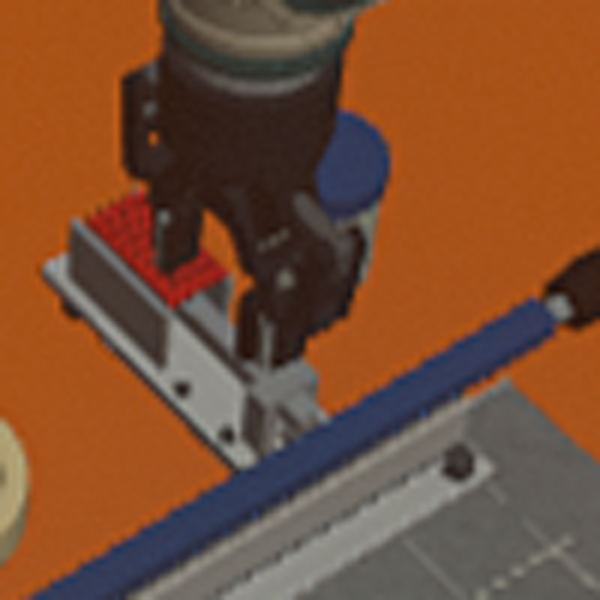

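The plate is visibly down, with about 7.4 N on it, and the knob is unmoved. Sliding now along the bolt axis.

```bash
python3 -m jog '[[62,[0.0001,-0.002,0],[0,0,0]],[62,[0.0003,-0.004,0],[0,0,0]],[62,[0.0004,-0.006,0],[0,0,0]],[62,[0.0006,-0.008,0],[0,0,0]],[62,[0.0006,-0.008,0],[0,0,0]]]'|egrep 'ee|for|wi'
python3 -c "
from rig import env
s=env.get_state();print(s['ee_pos'],s['contact_force'],s['torque'])"
```

```text
ee_pos: [0.5486, -0.0065, 0.0367]
contact_force: [0.1, 6.8, 8.0]
width: 0.0646
[ 0.54863968 -0.00648384  0.03670648] [0.06039145 6.81201485 7.98476889] [ 0.71272324  0.08914382 -0.01304935]
```

```bash
python3 -m jog '[[62,[0.0001,-0.002,0],[0,0,0]],[62,[0.0003,-0.004,0],[0,0,0]],[62,[0.0004,-0.006,0],[0,0,0]],[62,[0.0006,-0.008,0],[0,0,0]],[62,[0.0007,-0.010,0],[0,0,0]],[62,[0.0007,-0.010,0],[0,0,0]]]'|egrep 'ee|for|wi'
python3 - <<'E'
from h import *
import pickle
for n in ["wrist","scene"]:
    c=optics.camera(n); a=c["image"][:,:,::-1]
    if n=="scene": cv2.imwrite("pics/sc7.png",cv2.resize(a[170:270,320:420],None,fx=6,fy=6,interpolation=2))
    else: cv2.imwrite("pics/wc7.png",cv2.resize(a[180:320,180:440],None,fx=3,fy=3,interpolation=2))
E
```

```text
ee_pos: [0.5494, -0.0162, 0.0367]
contact_force: [-0.2, 7.5, 7.1]
width: 0.0648
```

View pics/wc7.png

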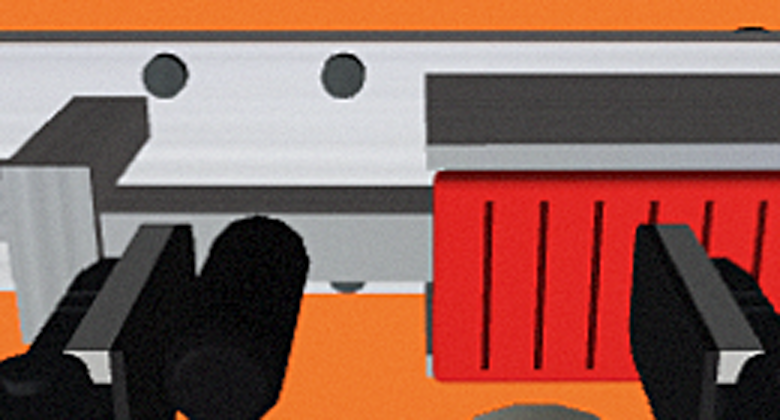

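View pics/sc7.png

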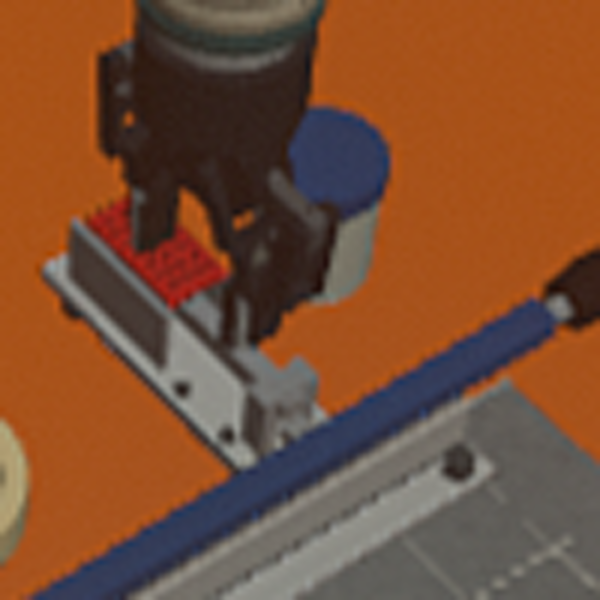

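The knob is moving with the finger and the plate is still down; the knob has moved clear of the staple. Continuing.

```bash
python3 -m jog '[[62,[0.0001,-0.002,0],[0,0,0]],[62,[0.0003,-0.004,0],[0,0,0]],[62,[0.0004,-0.006,0],[0,0,0]],[62,[0.0006,-0.008,0],[0,0,0]],[62,[0.0007,-0.010,0],[0,0,0]],[62,[0.0007,-0.010,0],[0,0,0]]]'|egrep 'ee|for|wi'
python3 -m jog '[[62,[0.0001,-0.002,0],[0,0,0]],[62,[0.0001,-0.002,0],[0,0,0]]]'|egrep 'ee|for|wi'
```

```text
ee_pos: [0.5502, -0.0262, 0.0367]
contact_force: [-0.0, 7.7, 7.1]
width: 0.0646
ee_pos: [0.5503, -0.0281, 0.0367]
contact_force: [-0.8, 6.9, 7.2]
width: 0.0646
```

```bash
python3 -m jog '[[62,[0.0001,-0.002,0],[0,0,0]],[62,[0.0001,-0.002,0],[0,0,0]]]'|egrep 'ee|for|wi'
python3 - <<'E'
from h import *
import pickle
for n in ["wrist","scene"]:
    c=optics.camera(n); a=c["image"][:,:,::-1]
    if n=="scene": cv2.imwrite("pics/sc8.png",cv2.resize(a[170:270,320:420],None,fx=6,fy=6,interpolation=2))
    else: cv2.imwrite("pics/wc8.png",cv2.resize(a[180:320,180:440],None,fx=3,fy=3,interpolation=2))
print(env.get_state()["contact_force"])
E
```

```text
ee_pos: [0.5504, -0.0301, 0.0367]
contact_force: [0.9, 7.3, 7.9]
width: 0.0648
[-0.5935262   7.94842441  6.8376293 ]
```

View pics/wc8.png

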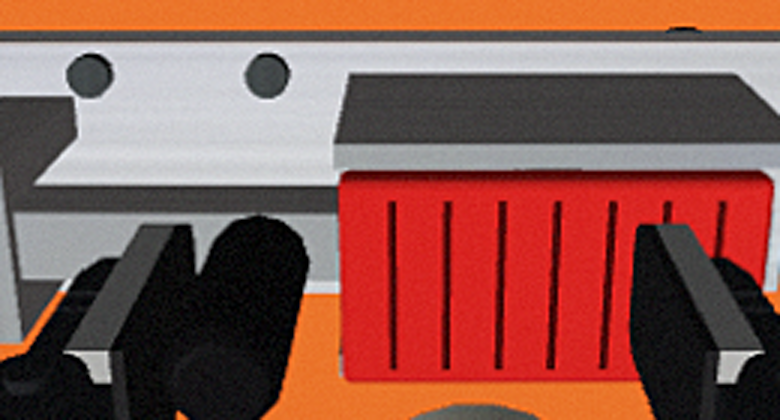

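View pics/sc8.png

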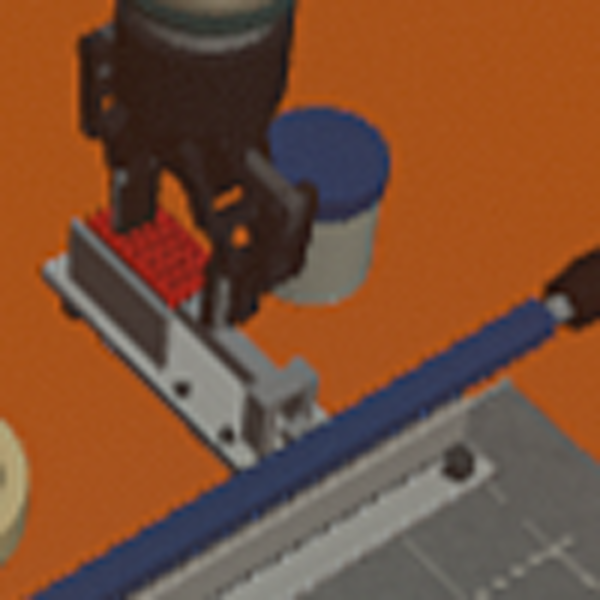

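```bash
python3 -m jog '[[62,[0.0001,-0.002,0],[0,0,0]],[62,[0.0001,-0.002,0],[0,0,0]]]'|egrep 'ee|for|wi'
python3 -m jog '[[62,[0.0001,-0.0015,0],[0,0,0]],[62,[0.0001,-0.0015,0],[0,0,0]]]'|egrep 'ee|for|wi'
```

```text
ee_pos: [0.5504, -0.0305, 0.0367]
contact_force: [-0.9, 14.2, 7.8]
width: 0.0644
ee_pos: [0.5504, -0.0306, 0.0366]
contact_force: [-0.2, 19.7, 8.3]
width: 0.0649
```

Force jumped to 20 N with the tool stopped, so the bolt is at its end stop with the catch held. I'll ease off the push, then lift straight up.

```bash
python3 -m jog '[[62,[0,0,0],[0,0,0]],[62,[-0.0002,0.003,0],[0,0,0]],[62,[-0.0003,0.005,0],[0,0,0]],[62,[-0.0003,0.005,0.004],[0,0,0]],[62,[-0.0003,0.005,0.01],[0,0,0]],[62,[-0.0003,0.005,0.02],[0,0,0]],[62,[-0.0003,0.005,0.04],[0,0,0]],[62,[-0.0003,0.005,0.06],[0,0,0]]]'|egrep 'ee|for|wi'
python3 -m jog '[[62,[0,0,0.03],[0,0,0]],[62,[-0.02,0,0.06],[0,0,0]],[62,[-0.06,-0.02,0.09],[0,0,0]],[62,[-0.10,-0.05,0.11],[0,0,0]],[62,[-0.13,-0.09,0.12],[0,0,0]],[62,[-0.13,-0.09,0.12],[0,0,0]],[62,[-0.13,-0.09,0.12],[0,0,0]]]'|egrep 'ti|ee|for|wi'
python3 - <<'E'
from h import *
import pickle
for n in ["scene","top"]:
    c=optics.camera(n); pickle.dump(c,open(n+"9.pkl","wb"));a=c["image"][:,:,::-1]; cv2.imwrite(f"pics/{n}9.png",a)
    if n=="scene": cv2.imwrite("pics/sc9.png",cv2.resize(a[170:310,270:450],None,fx=4,fy=4,interpolation=2))
    else: cv2.imwrite("pics/tc9.png",cv2.resize(a[140:260,170:340],None,fx=4.7,fy=4.7,interpolation=2))
E
```

```text
ee_pos: [0.5487, -0.0302, 0.096]
contact_force: [0.1, -0.9, -1.1]
width: 0.0647
time: 11.05
ee_pos: [0.419, -0.1211, 0.2165]
contact_force: [1.5, 0.5, 0.3]
width: 0.0647
```

View pics/sc9.png

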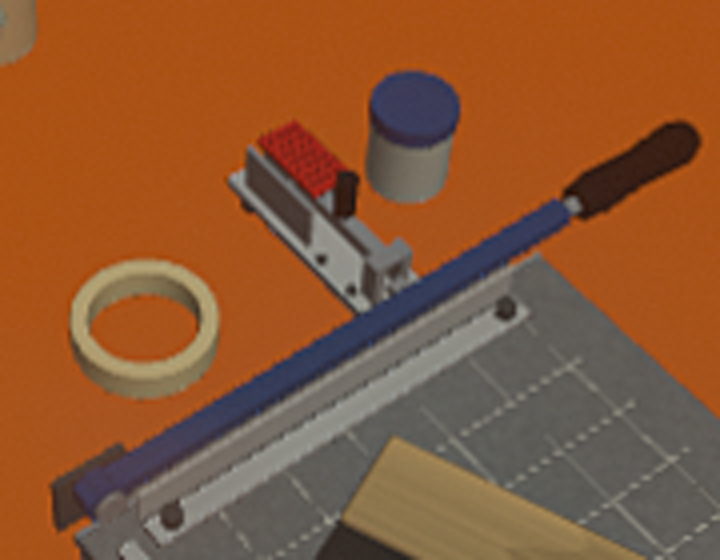

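View pics/tc9.png

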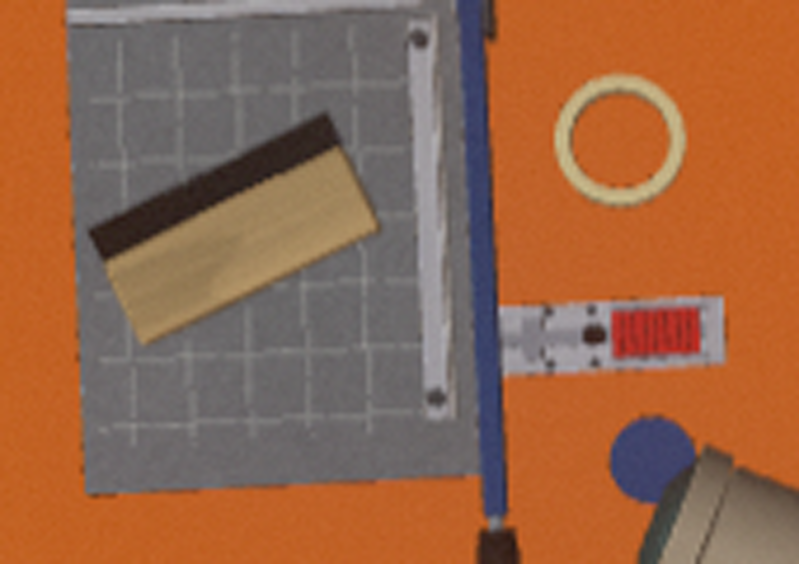

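The knob went from (561,336) to (595,334) in the top crop, about 25 mm. The red plate is back where it was when up, the blade arm is down, and the surroundings haven't moved.

```bash
python3 - <<'E'
from h import *
import pickle
c=pickle.load(open("top9.pkl","rb"))
T=lambda u,v,z:at(c,170+(u+.5)/4.7-.5,140+(v+.5)/4.7-.5,z)
print(np.linalg.norm(T(595,334,.092)-T(561,336,.092)))
s=env.get_state();print(s["contact_force"],np.abs(s["joint_velocities"]).max());print(env.hand_in())
E
```

```text
0.024613551330205014
[-0.01705025 -0.59333665 -0.28649753] 0.019429520550965477
the job is handed in; nothing more can be done
None
```

The trimmer's side lock is open: the bolt is fully drawn, the catch has sprung back up, and the hand is clear. I handed the job in at about 11 s of the allowed 45 s; it gives no verdict.

- **Pressing the catch:** One fingertip pressed the red plate with about 7.4 N. From the spring data that is roughly 6 mm down, and the knob had not moved.
- **Drawing the bolt:** With the catch still held, the other fingertip slid the knob back until the tool stopped and the sideways force rose from about 7 N to 20 N, which marks the end stop. The downward force stayed near 7–8 N in every reading during the slide.
- **Letting go:** I eased off the push, lifted straight up so the catch could rise, and moved the hand away.

**Last checks:**
- The top picture puts the knob's travel at 24.6 mm, good to about 1–2 mm. That margin alone does not prove the 23.5 mm needed, but the end-stop force agrees with it.
- The red plate appears back at its raised position, and the blade arm is down.
- The tape, glue jar and squeegee have not visibly moved. I did not check the tubs, cup and brush jar in the final pictures; the hand passed well above them.
- The tool force was near zero at hand-in.

**Disagreements:** The cameras differed by about 3–5 mm on where the knob and plate were. The fingertips were also about 28 mm above the TCP, more than the description suggested. I allowed extra clearance and found the plate by touch.

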